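# Set and lock the studio listening level

## Task

On the grey level controller, turn the black knob until its white pointer is in line with the orange mark on the dial, then slide the clear lock hood fully home over the knob. Then lay the blue retaining plate in the bay that the hood has left, its rib parallel to the hood's red rib, and press it down firmly so that it sits flat and level between the rails and keeps the hood shut. Leave the mug, tape and small red box where they are.

Things in the scene. Friction and masses are not known exactly. Their poses are not given: they have to be found in the camera images.
- level_controller: Grey desk unit with wooden end cheeks, fixed; 190 x 252 mm (x, y), panel top 35 mm above its origin (centre of underside). Two rails run along its y: inner faces at x = -70 and +70 mm, 13 mm above the panel, round tops; an end stop 11 mm high has its inner face at y = +107.5 mm. The knob is in its -y half; the +y half is the bay, over which the hood is parked at first.
- level_knob (a joint): Knob angle, rad, -2.3 to 2.3, grows clockwise seen from above; at 0 the pointer points along the controller's +x. It stays where it is left. It starts turned anticlockwise of the mark.
- knob_grip (a point): Point on the vertical axis of the knob, 33 mm above the panel: a good height for the TCP to grip the knob. Black knob: round skirt of 60 mm diameter, 12 mm above the panel, and on it a bar 56 mm long, 16 mm wide, from 12 to 40 mm above the panel; white pointer line at one end of the bar.
- knob_pointer (a point): Point that turns with the knob, 40 mm from its axis, in line with the white pointer, 2 mm above the panel. Its x axis points outward along the bar.
- level_mark (a point): Middle of the orange mark on the white dial (92 mm diameter, fixed to the controller around the knob), 40 mm from the knob's axis, 2 mm above the panel. Its x axis points outward.
- lock_hood (a joint): Travel of the lock hood, m: 0 = parked over the bay, 0.115 = fully home over the knob. It slides along the controller's -y, needs about 2 N, stays where it is left.
- hood_grip (a point): Middle of the red rib on the hood, 60 mm above the panel; rib 70 mm along the controller's x, 14 mm thick, 48 to 72 mm above the panel. Hood: 172 mm (x) by 100 mm (y), centred on this point, roof 48 mm above the panel, clear, dark side walls outside the rails, open toward the knob, a wall at its +y end. Moves with the hood.
- bay_centre (a point): Point of the panel surface at the centre of the bay, 140 mm (x, between the rails) by 115 mm (y, from the end stop to the rear wall of the hood when it is fully home); axes as the controller's.
- retaining_plate: Loose blue plate, 132 mm (its x) by 107 mm (its y), 10 mm thick, 0.15 kg; origin at the centre of its underside. On top a white grip rib, 70 mm along its x, 14 mm thick along y, from 10 to 34 mm above the underside. In the bay its x lies along the controller's x (either way round).
- mug: Orange mug, 81 x 113 x 101 mm, bystander.
- tape: Black roll of tape lying flat, 56 mm across, 19 mm high, bystander.
- red_box: Small red cardboard box, 34 x 85 x 52 mm, bystander.

How it is judged:
By the outcome, as a careful person would: the job done as asked, in the order asked, and still so for the second after the job is handed in, with the robot touching nothing.
It also fails if it takes over 67 s, if anything falls off the work surface, if the arm or the gripper's body presses on something with over 40 N, if the wrist force passes 120 N, or if a joint passes its speed limit or range.

## Robot

A 6-joint arm with a two-finger parallel gripper is mounted at the origin on a cart in front of the work surface, level with it; the furniture and walls round the work are solid. World frame = base frame: x ahead of the robot, y to its left, z up, the work surface at z = 0. Lengths are in m, angles in degrees, forces in N, time in s.
With the tool pointing down it reaches from about 0.325 to 0.875 m from the base axis. Payload 4.4 kg.
Tool frame: the origin (TCP) lies between the finger pads, 19 mm behind the fingertips; this is the grasp point; z points along the fingers, y is the line along which they close (so a half turn about z gives the same grasp; the last joint's range is limited). The gripper opens to 85 mm and grips with 20 to 120 N. Pads are 22 mm wide; open, the fingers measure 114 mm over their backs; the gripper's body (76 mm by 85 mm) begins 54 mm behind the grasp point. The pads swing forward as they close: fully open they stand 13 mm farther back than shut.
Start: joints at [-78.753, 11.837, 88.321, -0, 79.842, -8.623], TCP at [0.195, -0.541, 0.25] pointing down, gripper open.
Joint ranges: [-156.59, 156.59], [-49.26, 127.26], [12.9, 141.05], [-63.56, 243.56], [4.71, 150.69], [-161.64, 161.64]. Speed limits (degrees/s): [159.86, 159.86, 180, 180, 180, 180].

## Interface

Orientations are given as [roll, pitch, yaw] about the fixed x, y, z axes, in that order (R = Rz(yaw) Ry(pitch) Rx(roll)).
In Python, from station import bot, jaws, telemetry, eyes gives the robot as it stands. Calls block until the motion is done:
- bot.goto(position, orientation): joint-space move of the TCP to a pose.
- bot.move_straight(position, attitude=None, speed=0.15): straight line of the TCP; attitude=None keeps the orientation; speed is the mean speed in m/s.
- bot.move_joints(angles): joint-space move.
- jaws.ungrasp() and jaws.clamp(): open the fingers fully, or close them until they stop; the grip force is fixed at half the most.
- bot.wait(seconds).
- bot.solve_ik(position, orientation): joint angles nearest the present ones, or None.
- telemetry.sense(): the state.
- eyes.get_image(name): name is "side" or "top" or "wrist"; returns a dict with "color" (420x560x3 uint8, blue, green, red), "vfov" (degrees; the focal length in pixels is half the picture's height over the tangent of half this angle, whatever the lens; pixels are square), "cx", "cy" (the principal point, pixels), "R" (3x3) and "t" (3): a world point X has camera coordinates R X + t. Camera axes: x right, y down, z forward; pixel columns grow to the right and rows downward; lengths in m; the calibration is good to about 2 mm. A picture is of the moment at which its call begins. There is no depth.
A pose or a line that the arm cannot do raises bot.Unreachable and nothing moves.
- bot.finish_job(): hands the job in; it is judged then, once.
The state is a dict: "time": time; "joint_pos": joint angles; "joint_velocities": joint speeds; "joint_efforts": joint torques, N m; "eef_pos": TCP position; "orientation": TCP orientation; "force": force on the tool from outside, world axes, zero at the start; "moment": the same for the moment, N m; "opening": finger opening in m; "grip_force": force on a finger pad.
Only numpy, scipy, OpenCV 4.12 (cv2) and the standard library are available. Lean on these libraries where they do the work, as an engineer would, in place of code of your own. Each camera call takes 0.05 s, during which the arm holds its last target. There are 200 camera calls.

## Working session

There is one attempt and no reset: what is moved stays moved. The work goes in short steps, each a Python script; the robot and the scene stay as the last script left them, time stands still between calls to the robot, and variables do not carry over. Pictures are saved under pics/ and viewed, at most 10 in all, crops included, and the job is handed in when it is done.

```bash
ls; mkdir -p pics; python3 - <<'E'
from station import bot,jaws,telemetry,eyes
import cv2,numpy as np,pickle
d={}
for n in("top","side"):
    im=eyes.get_image(n); d[n]=im; cv2.imwrite(f"pics/a_{n}.png",im["color"]); print(n,im["vfov"],im["cx"],im["cy"],(-im["R"].T@im["t"]).round(3),im["R"].round(2).tolist(), [k for k in im])
pickle.dump(d,open("a.pkl","wb"))
print(telemetry.sense())
E
```

```text
pics
top 47.23274319422453 286.3105053214198 209.84546761522964 [0.518 0.    1.076] [[0.01, -1.0, -0.03], [-0.99, -0.0, -0.1], [0.1, 0.03, -0.99]] ['color', 'vfov', 'cx', 'cy', 'R', 't']
side 51.288690517935606 276.35287778955427 217.71924666186064 [ 0.395 -0.792  0.627] [[0.96, -0.27, -0.01], [-0.15, -0.51, -0.85], [0.23, 0.82, -0.53]] ['color', 'vfov', 'cx', 'cy', 'R', 't']
{'time': 0.1, 'joint_pos': array([-7.87539045e+01,  1.18825833e+01,  8.83977826e+01,  1.02845015e-03,
        7.98424951e+01, -8.62424746e+00]), 'joint_velocities': array([-0.00664493, -0.10866336, -0.11531009, -0.0768051 ,  0.02537458,
        0.06383454]), 'joint_efforts': array([ 5.88244366e-04, -3.84085178e+01, -2.92550057e+01, -7.69973576e-05,
        4.84875636e-03, -1.65824662e-05]), 'eef_pos': array([ 0.19529135, -0.54012073,  0.24890029]), 'orientation': array([-1.79878680e+02, -1.94239556e-02,  1.98701400e+01]), 'force': array([-0.37095667, -0.13145369, -0.36294493]), 'moment': array([ 0.02454877, -0.0108175 , -0.00597185]), 'grip_force': 0.0, 'opening': 0.08546897820989036}
```

View pics/a_top.png

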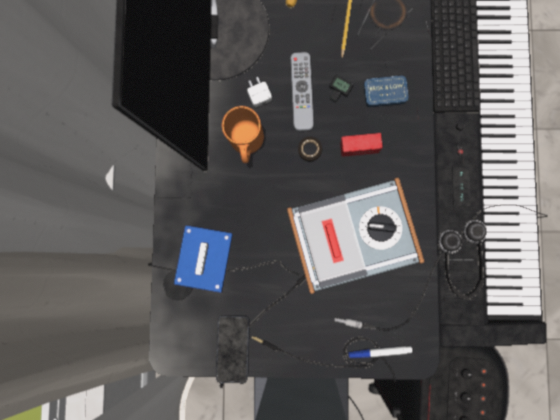

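View pics/a_side.png

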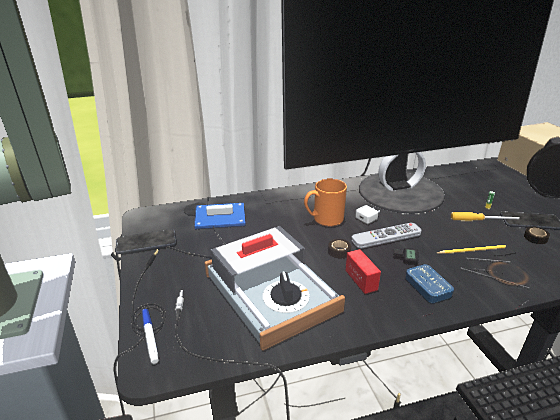

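The top view shows the controller centred near (356,235), with the knob at (381,228), the red rib at (333,241) and the orange mark at (378,210). The blue plate is near (203,259). The side view agrees: knob (286,290), rib (260,243), plate (220,215). Next I'll get coarse positions by two-view triangulation.

```bash
cat > h.py <<'E'
import cv2,numpy as np
def K(im):
    f=im["color"].shape[0]/2/np.tan(np.radians(im["vfov"])/2)
    return np.array([[f,0,im["cx"]],[0,f,im["cy"]],[0,0,1.]])
def P(im): return K(im)@np.c_[im["R"],np.ravel(im["t"])]
def tri(a,pa,b,pb):
    X=cv2.triangulatePoints(P(a),P(b),np.array(pa,float).reshape(2,1),np.array(pb,float).reshape(2,1)); return (X[:3]/X[3]).ravel()
def atz(im,p,z):
    r=im["R"].T@np.linalg.solve(K(im),[p[0],p[1],1.]); c=-im["R"].T@np.ravel(im["t"])
    return c+r*(z-c[2])/r[2]
def proj(im,X):
    q=P(im)@np.append(X,1); return q[:2]/q[2]
def blobs(im,lo,hi,amin=40):
    m=cv2.inRange(cv2.cvtColor(im["color"],cv2.COLOR_BGR2HSV),np.array(lo),np.array(hi))
    n,l,s,c=cv2.connectedComponentsWithStats(m)
    return [(s[i,4],c[i].round(1).tolist(),s[i,:4].tolist(),(l==i).astype(np.uint8)) for i in np.argsort(-s[:,4]) if i and s[i,4]>=amin]
E
python3 - <<'E'
from h import *
import pickle
d=pickle.load(open("a.pkl","rb")); t,s=d["top"],d["side"]
for n in d:
    print(n)
    for c,lo,hi in(("red",(0,150,80),(7,255,255)),("blue",(105,130,80),(122,255,255)),("orange",(8,150,100),(25,255,255))):
        for b in blobs(d[n],lo,hi,6)[:5]: print(c,b[:3], cv2.minAreaRect(cv2.findNonZero(b[3])))
for a,b in(((333,241),(260,243)),((203,259),(220,215)),((382,227),(286,290))): print(tri(t,a,s,b).round(3))
for p in((291,210),(400,180),(312,290),(422,260)): print(atz(t,p,.035).round(3))
E
```

```text
top
red (np.int32(540), [361.7, 142.6], [342, 133, 40, 20]) ((361.1573181152344, 142.84463500976562), (16.272396087646484, 39.48311996459961), 84.64418029785156)
red (np.int32(308), [332.1, 240.0], [324, 221, 17, 39]) ((332.1711730957031, 240.15841674804688), (39.439998626708984, 7.839999675750732), 73.73979187011719)
blue (np.int32(2484), [203.1, 258.4], [174, 226, 58, 66]) ((202.7094268798828, 258.3830261230469), (48.4678840637207, 60.569496154785156), 10.61965560913086)
blue (np.int32(134), [358.9, 353.7], [349, 350, 20, 8]) ((358.5, 353.5), (7.0, 19.0), 90.0)
orange (np.int32(964), [243.0, 132.4], [222, 107, 39, 55]) ((244.8700408935547, 130.58999633789062), (51.29213333129883, 37.6943473815918), 55.304847717285156)
orange (np.int32(108), [346.4, 23.8], [342, 0, 9, 48]) ((346.41998291015625, 23.559999465942383), (2.1213202476501465, 47.65899658203125), 8.13010311126709)
orange (np.int32(43), [290.7, 2.0], [287, 0, 9, 6]) ((291.0, 2.5), (5.0, 8.0), 90.0)
side
red (np.int32(280), [256.5, 244.8], [237, 234, 41, 24]) ((255.78829956054688, 245.16787719726562), (12.815363883972168, 40.
[... 1028 characters left out ...]
42, 47]) ((324.1167297363281, 201.63230895996094), (40.3587532043457, 46.15993118286133), 3.5763344764709473)
orange (np.int32(210), [465.7, 216.0], [451, 212, 33, 9]) ((467.0, 216.0), (8.0, 32.0), 90.0)
orange (np.int32(22), [473.5, 249.4], [463, 248, 22, 3]) ((473.5369567871094, 249.40574645996094), (0.9053574204444885, 21.094829559326172), 84.80557250976562)
orange (np.int32(15), [487.6, 205.7], [486, 204, 5, 4]) ((488.0, 205.5), (3.0, 4.0), 90.0)
orange (np.int32(9), [456.0, 251.0], [452, 251, 9, 1]) ((456.0, 251.0), (8.0, 0.0), 180.0)
[ 0.557 -0.065  0.098]
[0.516 0.219 0.005]
[ 0.585 -0.172  0.052]
[0.623 0.022 0.035]
[ 0.689 -0.215  0.035]
[ 0.451 -0.024  0.035]
[ 0.516 -0.259  0.035]
```

```bash
python3 - <<'E'
from station import bot,jaws,telemetry,eyes
from h import *
import pickle
d={}
for i,p in enumerate(([.57,-.12,.32],[.50,-.12,.30])):
    (bot.goto if i==0 else bot.goto)(p,[180,0,15]); bot.wait(.2)
    im=eyes.get_image("wrist"); d[i]=im; cv2.imwrite(f"pics/w{i}.png",im["color"]); print((-im["R"].T@im["t"]).round(3),im["R"][2].round(2), im["vfov"])
    for X in ((.557,-.065,.098),(.585,-.172,.052)): print(proj(im,X).round())
pickle.dump(d,open("w.pkl","wb"))
s=telemetry.sense(); print(s["time"],s["eef_pos"],s["orientation"],s["joint_pos"])
E
```

```text
[ 0.643 -0.103  0.444] [-0.29 -0.08 -0.95] 63.4011306558078
[226. 173.]
[327. 165.]
[ 0.574 -0.102  0.425] [-0.29 -0.08 -0.95] 63.4011306558078
[238. 107.]
[349. 107.]
3.0333 [ 0.50102885 -0.12026226  0.30056565] [ 1.79954374e+02 -6.31330791e-02  1.50153443e+01] [-2.31297456e+01  2.35630796e+00  9.28972615e+01  3.12512645e-03
  8.46685983e+01  5.18546470e+01]
```

View pics/w0.png

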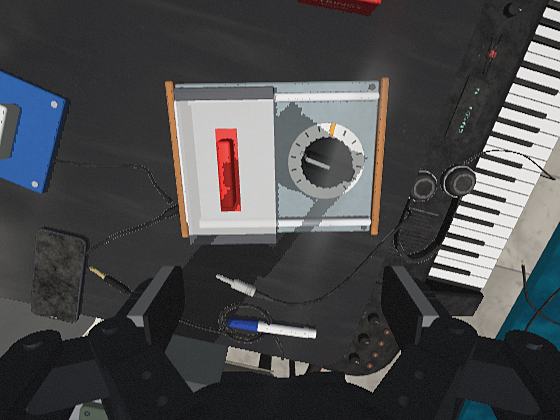

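View pics/w1.png

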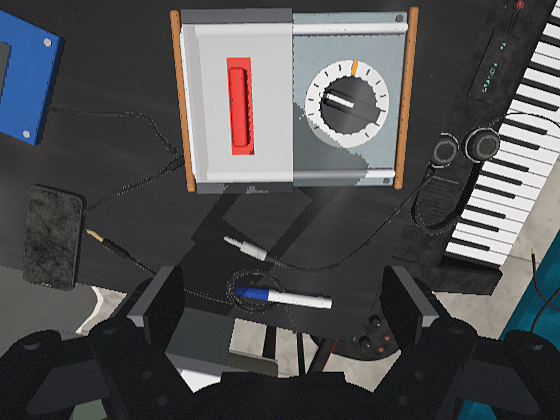

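Wrist pictures: in w1 the dial is centred near (347,104), the mark is at (355,68) and the pointer tip is at (325,97). The red rib is around (238,106), and the cheeks run along columns 182 and 405. In w0 the dial is near (326,160), the mark at (333,130) and the pointer tip at (306,160). Next step is precise fits.

```bash
python3 - <<'E'
from h import *
import pickle
w=pickle.load(open("w.pkl","rb")); t=pickle.load(open("a.pkl","rb"))["top"]
roi={0:(280,115,375,205),1:(297,52,396,156)}
res={}
for i in w:
    im=w[i]; hsv=cv2.cvtColor(im["color"],cv2.COLOR_BGR2HSV)
    print("wrist",i)
    x0,y0,x1,y1=roi[i]; m=np.zeros(hsv.shape[:2],np.uint8); m[y0:y1,x0:x1]=255
    # dial: low-saturation bright
    wh=cv2.inRange(hsv,(0,0,150),(180,22,255))&m
    n,l,s,c=cv2.connectedComponentsWithStats(wh); pts=cv2.findNonZero(wh*0+np.isin(l,[k for k in range(1,n) if s[k,4]>25]).astype(np.uint8))
    e=cv2.fitEllipse(cv2.convexHull(pts)); print("dial",np.round(e[0],1),np.round(e[1],1))
    mk=cv2.inRange(hsv,(8,140,120),(25,255,255))&m; M=cv2.moments(mk,True); mc=(M["m10"]/M["m00"],M["m01"]/M["m00"]); 
    # pointer: bright comp near centre
    pm=np.zeros_like(m); cv2.circle(pm,tuple(int(v) for v in e[0]),int(min(e[1])/2*.62),255,-1)
    pw=cv2.inRange(hsv,(0,0,130),(180,60,255))&pm; pp=cv2.findNonZero(pw); L=cv2.fitLine(pp,cv2.DIST_L2,0,.01,.01).ravel(); print("ptr",L.round(2),len(pp))
    C=atz(im,e[0],.036); A=atz(im,mc,.036); print("C",C.round(4),"mark",A.round(4),np.linalg.norm(A-C),"ang",np.degrees(np.arctan2(*(A-C)[1::-1])))
    q0=atz(im,L[2:],.075);q1=atz(im,L[2:]-10*L[:2]*np.sign(L[0]),.075); print("ptr",q0.round(4),np.degrees(np.arctan2(*(q1-q0)[1::-1])))
    res[i]=(e[0],mc)
    for b in blobs(im,(5,70,60),(20,255,255),300):
        r=cv2.boxPoints(cv2.minAreaRect(cv2.findNonZero(b[3])));print("wood",b[0],b[1],b[2]); 
        ys,xs=np.nonzero(b[3]); Lw=cv2.fitLine(cv2.findNonZero(b[3]),cv2.DIST_L2,0,.01,.01).ravel()
        a0=atz(im,Lw[2:]-70*Lw[:2]*np.sign(Lw[1]),.04);a1=atz(im,Lw[2:]+70*Lw[:2]*np.sign(Lw[1]),.04);print("  yaw",np.degrees(np.arctan2(*(a0-a1)[1::-1])),"mid",atz(im,b[1],.04).round(4))
    for b in blobs(im,(0,150,60),(7,255,255),150):
        if b[1][1]<40: continue
        r=cv2.minAreaRect(cv2.findNonZero(b[3]));print("red",b[:3],r, atz(im,r[0],.095).round(4),atz(im,r[0],.107).round(4))
        Lw=cv2.fitLine(cv2.findNonZero(b[3]),cv2.DIST_L2,0,.01,.01).ravel();a0=atz(im,Lw[2:]-30*Lw[:2]*np.sign(Lw[1]),.1);a1=atz(im,Lw[2:]+30*Lw[:2]*np.sign(Lw[1]),.1);print("  yaw",np.degrees(np.arctan2(*(a0-a1)[1::-1])))
print("tri dial",tri(w[0],res[0][0],w[1],res[1][0]))
th=cv2.cvtColor(t["color"],cv2.COLOR_BGR2HSV); m=np.zeros(th.shape[:2],np.uint8); m[203:253,355:405]=255
wh=cv2.inRange(th,(0,0,190),(180,20,255))&m; e=cv2.fitEllipse(cv2.convexHull(cv2.findNonZero(wh)));print("top dial",e,atz(t,e[0],.036),tri(t,e[0],w[1],res[1][0]))
print("top rib",atz(t,(332.17,240.16),.107))
b=blobs(t,(5,70,60),(20,255,255),60)
for x in b: print(x[:3],atz(t,x[1],.04).round(3))
E
```

```text
wrist 0
dial [337.  157.8] [ 88.  100.1]
ptr [  0.67   0.74 347.24 150.54] 675
C [ 0.5945 -0.1841  0.036 ] mark [ 0.6001 -0.1978  0.036 ] 0.014825753018192219 ang -67.90484002314241
ptr [ 0.6096 -0.1846  0.075 ] 59.15489312139086
wood 1258 [379.3, 154.4] [370, 77, 19, 158]
  yaw 15.778890008110686 mid [ 0.6119 -0.2306  0.04  ]
wood 1037 [175.8, 155.9] [165, 80, 24, 158]
  yaw 15.707816805887083 mid [0.5477 0.003  0.04  ]
red (np.int32(1614), [227.8, 169.2], [215, 129, 26, 82]) ((227.61390686035156, 169.4934844970703), (82.2943344116211, 20.908750534057617), 86.72950744628906) [ 0.5605 -0.0659  0.095 ] [ 0.5634 -0.0672  0.107 ]
  yaw 16.18577217367696
wrist 1
dial [355.2  94.1] [102.8 121.9]
ptr [9.8000e-01 2.0000e-01 3.6034e+02 8.3290e+01] 987
C [ 0.6003 -0.1777  0.036 ] mark [ 0.6258 -0.1679  0.036 ] 0.027391599143449002 ang 21.031813641416182
ptr [ 0.6084 -0.1718  0.075 ] 94.22206841304566
wood 1674 [405.8, 94.0] [394, 6, 25, 184]
  yaw 15.91516172222405 mid [ 0.6142 -0.2296  0.04  ]
wood 1343 [181.4, 97.2] [170, 10, 26, 182]
  yaw 15.702503641023076 mid [0.5483 0.0032 0.04  ]
red 
[... 160 characters left out ...]
7 -0.0659  0.095 ] [ 0.5593 -0.0672  0.107 ]
  yaw 15.897445290329303
tri dial [ 0.59822781 -0.17491714  0.06646746]
top dial ((376.1990966796875, 230.666748046875), (50.80516052246094, 55.61117935180664), 36.74018859863281) [ 0.57844403 -0.16180699  0.036     ] [ 0.54842156 -0.06318674  0.65417492]
top rib [ 0.55484766 -0.06242199  0.107     ]
(np.int32(1688), [242.7, 130.2], [221, 105, 43, 59]) [0.8  0.13 0.04]
(np.int32(479), [409.5, 220.1], [394, 177, 31, 87]) [ 0.601 -0.233  0.04 ]
(np.int32(399), [299.8, 250.6], [287, 207, 28, 87]) [0.535 0.003 0.04 ]
(np.int32(78), [290.4, 2.9], [285, 0, 12, 8]) [1.094 0.026 0.04 ]
(np.int32(77), [400.0, 16.3], [389, 3, 16, 24]) [ 1.06  -0.221  0.04 ]
```

```bash
python3 - <<'E'
from h import *
from station import telemetry
import pickle
w=pickle.load(open("w.pkl","rb")); d=pickle.load(open("a.pkl","rb"))
W=w[1]
# fingertip check
a=np.radians(15.015); ty=np.array([np.sin(a),-np.cos(a),0]); tcp=np.array([.50103,-.12026,.30057])
for s in(1,-1):
  for z in (-.006,.013): print("tip",s,proj(W,tcp+s*ty*.0427+[0,0,z]).round(1))
def draw(im,c,yaw,col):
    a=np.radians(yaw);R=np.array([[np.cos(a),-np.sin(a)],[np.sin(a),np.cos(a)]])
    for z in(0.,.037):
        q=[proj(im,[*(np.array(c)+R@p),z]) for p in((-.095,-.126),(.095,-.126),(.095,.126),(-.095,.126))]
        cv2.polylines(im["color"],[np.round(np.array(q)*16).astype(np.int32)],True,col,1,cv2.LINE_AA,4)
ims=[]
for im,(x,y) in((d["top"],(355,235)),(d["side"],(270,280)),(W,(293,100)),(w[0],(280,155))):
    draw(im,(.581,-.113),15.8,(0,255,0)); draw(im,(.568,-.115),15.6,(255,0,255))
    s=70 if im is d["top"] else 95 if im is d["side"] else 140
    y0=max(y-s*3//4,0);ims.append(cv2.resize(im["color"][y0:y0+s*3//2,x-s:x+s],(400,300),interpolation=cv2.INTER_CUBIC))
cv2.imwrite("pics/chk.png",np.vstack([np.hstack(ims[:2]),np.hstack(ims[2:])]))
E
```

```text
tip 1 [376.9 282.1]
tip 1 [390.3 307.8]
tip -1 [179.4 282.1]
tip -1 [165.  307.9]
```

View pics/chk.png

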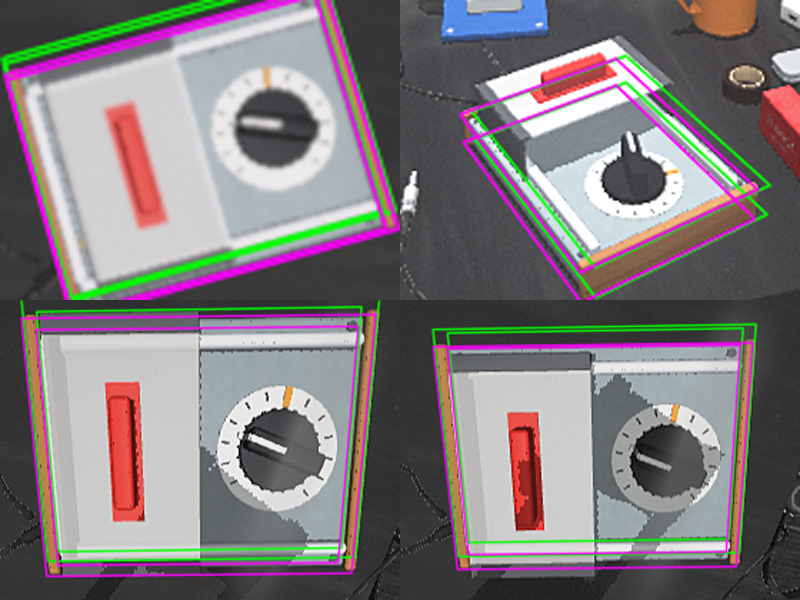

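The overlay shows the magenta hypothesis, centre (0.568, -0.115), fitting all four views. The green one, taken from blob centroids, was biased. Next I'll triangulate the dial, mark, pointer and rib from the readings in these crops.

```bash
python3 - <<'E'
from h import *
from scipy.optimize import least_squares
import pickle
w=pickle.load(open("w.pkl","rb")); d=pickle.load(open("a.pkl","rb")); V={"0":w[0],"1":w[1],"t":d["top"],"s":d["side"]}
wt={"0":1,"1":1,"t":2,"s":1.5}
def mv(o):
    r=least_squares(lambda X:np.concatenate([(proj(V[k],X)-p)*wt[k] for k,p in o.items()]),[.57,-.12,.04]); return r.x,r.fun.round(1)
O={"dial":{"0":(325.8,160.2),"1":(346.9,102.5),"t":(380.7,227.8),"s":(286.2,295.2)},
"mark":{"0":(331.8,127.7),"1":(354.6,67.9),"t":(378.5,210),"s":(304.2,290.2)},
"rib":{"0":(224.7,171.1),"1":(237.7,107.1),"t":(332.6,241.8)},
"pout":{"0":(305.9,159.9),"1":(326.6,95.2),"t":(370,226.4)},
"pin":{"0":(329,166.9),"1":(354.6,106.4),"t":(384,226.4)}}
X={}
for k,o in O.items(): X[k],f=mv(o); print(k,X[k].round(4),f)
an=lambda v:np.degrees(np.arctan2(v[1],v[0]))
print("mark",an(X["mark"]-X["dial"]),np.linalg.norm((X["mark"]-X["dial"])[:2]),"ptr",an(X["pout"]-X["pin"]),an(X["pout"]-X["dial"]))
# controller pose from outer cheek corners
co={"0":[(163.1,81),(180.8,237.5),(389,77.5),(374.5,235)],"1":[(169,11),(188,192),(419,7),(401,191)]}
sg=[(.095,.126),(-.095,.126),(.095,-.126),(-.095,-.126)]
def f(q):
    a=np.radians(q[2]);R=np.array([[np.cos(a),-np.sin(a)],[np.sin(a),np.cos(a)]])
    return np.concatenate([proj(V[k],[*(q[:2]+R@s),q[3]])-p for k in co for p,s in zip(co[k],sg)])
r=least_squares(f,[.57,-.115,15.8,.04]); print(r.x.round(4),r.fun.round(1))
a=np.radians(r.x[2]);R=np.array([[np.cos(a),-np.sin(a)],[np.sin(a),np.cos(a)]])
for k in("dial","rib","mark"): print(k,"in controller",(R.T@(X[k][:2]-r.x[:2])).round(4))
E
```

```text
dial [ 0.5873 -0.1714  0.0375] [-0.5  0.9 -0.7  2.   0.  -2.5  0.8  0.3]
mark [ 0.625  -0.1675  0.0376] [-0.1  1.7 -0.8 -0.2  0.4 -1.7 -0.   0.3]
rib [ 0.5547 -0.0632  0.083 ] [ 1.   0.7  0.1  1.7 -1.6 -2.3]
pout [ 0.5876 -0.1445  0.0674] [-0.3 -0.6 -0.5  2.1  0.3 -2. ]
pin [ 0.5862 -0.1735  0.0678] [ 1.1  0.3 -1.4  0.2  0.3 -0.6]
mark 5.88472575510476 0.03788291606149565 ptr 87.25579922771126 89.31061569160147
[ 0.5699 -0.1165 15.6508  0.0384] [ 0.8 -0.1  0.2  0.1 -0.3  0.4  2.2  0.4 -0.2 -0.4 -1.4  0.1 -0.8  0.6
 -0.2 -1.2]
dial in controller [ 0.0019 -0.0576]
rib in controller [-0.0003  0.0554]
mark in controller [ 0.0393 -0.064 ]
```

```bash
cat > st.py <<'E'
from station import bot,jaws,telemetry,eyes
from h import *
def st(m=""):
    s=telemetry.sense(); print(m,"t%.1f"%s["time"],s["eef_pos"].round(4),s["orientation"].round(1),"F",s["force"].round(1),"op",round(s["opening"],4),"g",round(s["grip_force"],1)); return s
def snap(n,name="wrist"):
    import pickle
    im=eyes.get_image(name); cv2.imwrite(f"pics/{n}.png",im["color"]); pickle.dump(im,open(n+".pkl","wb")); return im
E
python3 - <<'E'
from st import *
k=[.586,-.171]
bot.goto([*k,.16],[180,0,87.5]); bot.move_straight([*k,.068]); st("down")
jaws.clamp(); st("grip")
bot.goto([*k,.068],[180,0,40]); st("40")
bot.goto([*k,.068],[180,0,6]); st("6")
jaws.ungrasp(); st("open")
bot.move_straight([*k,.18],speed=.2); bot.goto([.545,-.18,.20],[180,0,6]); bot.wait(.2)
im=snap("k1"); st()
print(proj(im,[.586,-.171,.037]),proj(im,[.626,-.167,.037]))
cv2.imwrite("pics/k1z.png",cv2.resize(im["color"][0:260,180:480],None,fx=2.3,fy=2.3,interpolation=cv2.INTER_CUBIC))
E
```

```text
down t5.0 [ 0.5868 -0.1713  0.069 ] [179.9   0.   87.5] F [ 0.5 -0.6  0.8] op 0.0849 g 0.0
grip t5.6 [ 0.5866 -0.1711  0.0685] [179.9   0.   87.5] F [0.4 1.6 1.8] op 0.0149 g 60.9
40 t6.4 [ 0.586  -0.1708  0.0685] [-180.    -0.    40.1] F [-1.   2.   4.9] op 0.0148 g 61.5
6 t7.0 [ 0.5858 -0.1703  0.0685] [-179.9    0.     6.1] F [-1.5  2.7  6. ] op 0.0148 g 61.6
open t7.7 [ 0.586  -0.171   0.0679] [-180.    0.    6.] F [-0.  -1.2  0.1] op 0.0856 g 0.0
 t9.0 [ 0.545  -0.1796  0.1987] [-1.799e+02  1.000e-01  6.000e+00] F [ 0.1  0.2 -0.8] op 0.0853 g 0.0
[275.58981156 141.2827644 ] [275.57707856  90.27564023]
```

View pics/k1z.png

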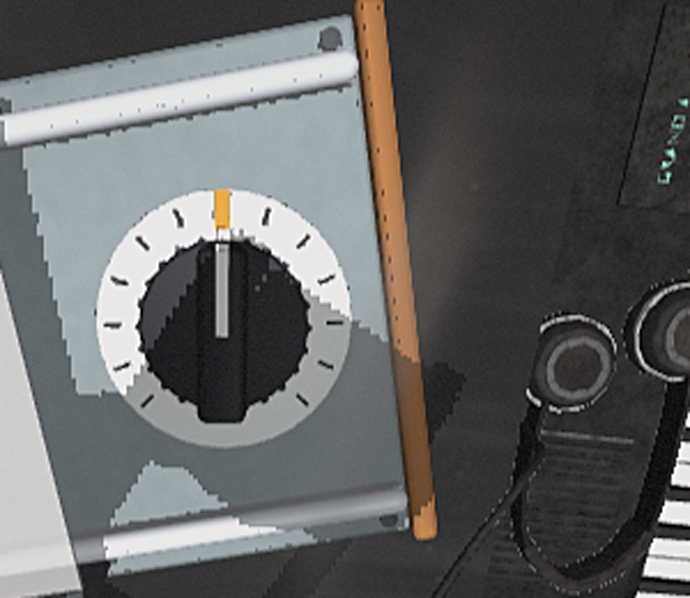

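k1z shows the pointer at column 222 (rows 232 to 337) running straight into the orange mark at (222,208), with the dial centre near (224,318). They line up by eye; a numeric check follows.

```bash
python3 - <<'E'
from h import *
import pickle
im=pickle.load(open("k1.pkl","rb")); hsv=cv2.cvtColor(im["color"],cv2.COLOR_BGR2HSV)
mk=[b for b in blobs(im,(8,140,120),(28,255,255),20) if 265<b[1][0]<290][0]; print(mk[:3])
m=np.zeros(hsv.shape[:2],np.uint8); cv2.circle(m,(277,138),62,255,-1)
wh=cv2.inRange(hsv,(0,0,135),(180,25,255))&m
n,l,s,c=cv2.connectedComponentsWithStats(wh)
big=np.isin(l,[k for k in range(1,n) if s[k,4]>60]).astype(np.uint8)
h=cv2.convexHull(cv2.findNonZero(big)); e=cv2.fitEllipse(h); print("dial",e)
pm=np.zeros_like(m); cv2.rectangle(pm,(268,108),(285,150),255,-1); pw=cv2.inRange(hsv,(0,0,95),(180,60,255))&pm
L=cv2.fitLine(cv2.findNonZero(pw),cv2.DIST_HUBER,0,.01,.01).ravel(); print("ptr",L)
A=atz(im,mk[1],.037);C=atz(im,e[0],.037); an=lambda v:np.degrees(np.arctan2(v[1],v[0])); print(C,A,np.linalg.norm(A-C),"mark",an(A-C))
s=-np.sign(L[1]); print("ptr",an(atz(im,L[2:]+20*s*L[:2],.075)-atz(im,L[2:]-20*s*L[:2],.075)))
E
```

```text
(np.int32(98), [276.4, 90.7], [274, 83, 6, 18])
dial ((276.21429443359375, 134.92837524414062), (116.66946411132812, 123.29122161865234), 75.0410385131836)
ptr [1.0140339e-04 1.0000000e+00 2.7600323e+02 1.2672196e+02]
[ 0.59123096 -0.17099721  0.037     ] [ 0.62575027 -0.1676835   0.037     ] 0.03467799652859335 mark 5.483360674407187
ptr 5.722941450287213
```

```bash
cat >> st.py <<'E'
O=np.array([.570,-.116]); YAW=15.7; _a=np.radians(YAW)
xc=np.array([np.cos(_a),np.sin(_a)]); yc=np.array([-np.sin(_a),np.cos(_a)])
def W(x,y,z): return [*(O+x*xc+y*yc),z]
E
python3 - <<'E'
from st import *
bot.goto(W(0,.056,.17),[180,0,YAW]); bot.move_straight(W(0,.056,.107)); st("down")
jaws.clamp(); s=st("grip")
bot.move_straight(W(0,-.054,.107),speed=.1); s=st("slid"); y=-.054
while abs(s["force"][:2]@yc)<14 and y>-.066:
    y-=.002; bot.move_straight(W(0,y,.107),speed=.04); s=st(f"{y:.3f} fy {s['force'][:2]@yc:.1f}")
print("rib y",(s["eef_pos"][:2]-O)@yc,"x",(s["eef_pos"][:2]-O)@xc)
jaws.ungrasp(); st("open"); bot.move_straight(W(0,y,.2),speed=.25)
E
```

```text
down t10.1 [ 0.5554 -0.0631  0.1075] [180.   -0.   15.6] F [-0.9  0.3 -0. ] op 0.0855 g 0.0
grip t10.8 [ 0.5552 -0.0623  0.1076] [180.   -0.   15.7] F [-0.8  0.1  3.6] op 0.0124 g 59.7
slid t12.0 [ 0.5852 -0.1685  0.1076] [ 1.799e+02 -1.000e-01  1.570e+01] F [-0.4 -1.7  5.2] op 0.0124 g 59.9
-0.056 fy -1.6 t12.3 [ 0.5855 -0.1698  0.1076] [180.   -0.   15.7] F [-1.   0.6  6.4] op 0.0126 g 60.0
-0.058 fy 0.8 t12.5 [ 0.5857 -0.1705  0.1076] [-179.9   -0.    15.7] F [-2.5  2.9  7.2] op 0.0124 g 60.2
-0.060 fy 3.5 t12.8 [ 0.5858 -0.1706  0.1076] [-179.7    0.    15.7] F [-4.1  8.2 10.3] op 0.0124 g 60.6
-0.062 fy 9.0 t13.0 [ 0.5858 -0.1708  0.1076] [-179.5    0.    15.7] F [-5.1 12.8 13. ] op 0.0126 g 61.0
-0.064 fy 13.7 t13.3 [ 0.5859 -0.1709  0.1076] [-1.793e+02  1.000e-01  1.580e+01] F [-6.  16.7 14.3] op 0.0123 g 61.4
rib y -0.057098379770643144 x 0.0004293766561749092
open t14.0 [ 0.5873 -0.1778  0.1069] [-180.     0.    15.7] F [0.1 0.4 0.3] op 0.0857 g 0.0
```

The hood hit a hard stop at rib y = -57 mm, with the force rising to about 17 N. Next I'll look at the plate from two wrist poses and check the closed hood from the top.

```bash
python3 - <<'E'
from st import *
ims=[]
for i,(p,yaw) in enumerate((([.45,.22,.20],-16),([.47,.22,.28],-16))):
    bot.goto(p,[180,0,yaw]); bot.wait(.15); im=snap(f"p{i}"); ims.append(im["color"][0:300])
t=snap("t2","top"); st()
for k in(0,1):
    im=[__import__("pickle").load(open(f"p{i}.pkl","rb")) for i in(0,1)][k]
    for b in blobs(im,(100,100,40),(125,255,255),800)[:1]:
        h=cv2.convexHull(cv2.findNonZero(b[3])); q=cv2.approxPolyDP(h,8,True).reshape(-1,2); print(b[:3],q.tolist())
a=cv2.resize(np.vstack(ims),(400,430)); c=cv2.resize(t["color"][165:310,280:430],(400,387)); c=np.vstack([c,np.zeros((43,400,3),np.uint8)])
cv2.imwrite("pics/pl.png",np.hstack([a,c]))
E
```

```text
t16.9 [0.4689 0.2197 0.2782] [179.9   0.2 -16. ] F [ 0.1 -0.5  0.2] op 0.0853 g 0.0
(np.int32(16589), [262.0, 104.5], [190, 23, 138, 167]) [[326, 176], [216, 187], [190, 39], [315, 24]]
(np.int32(10329), [270.7, 119.9], [215, 56, 108, 131]) [[321, 176], [233, 184], [215, 68], [312, 56]]
```

View pics/pl.png

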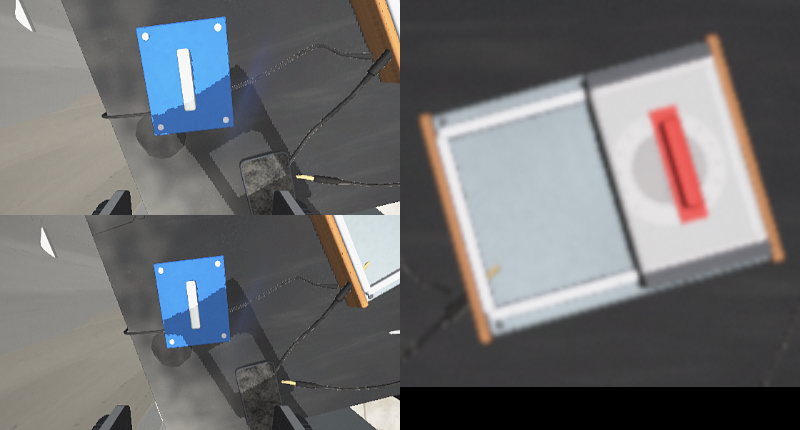

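The plate is clear in both wrist views: p0 has corners (190,39), (315,24), (326,176) and (216,187). The hood is home over the knob. There is also a small orange-yellow thing in the bay near its end-stop corner, top px (314,267), so I need a close look at it before placing the plate.

```bash
python3 - <<'E'
from st import *
from scipy.optimize import least_squares
import pickle
t=pickle.load(open("t2.pkl","rb")); X=atz(t,(313.75,266.9),.037); print("thing",X.round(3),"ctrl",xc@(X[:2]-O),yc@(X[:2]-O))
p=[pickle.load(open(f"p{i}.pkl","rb")) for i in(0,1)]
q=[np.array([[326,176],[216,187],[190,39],[315,24]])+.0,np.array([[321,176],[233,184],[215,68],[312,56]])+.0]
m=[(-.066,-.0535),(-.066,.0535),(.066,.0535),(.066,-.0535)]
def f(v):
    a=np.radians(v[2]);R=np.array([[np.cos(a),-np.sin(a)],[np.sin(a),np.cos(a)]])
    return np.concatenate([proj(p[k],[*(v[:2]+R@s),v[3]])-q[k][i] for k in(0,1) for i,s in enumerate(m)])
r=least_squares(f,[.516,.219,-16,.01]); print("plate",r.x.round(4),r.fun.round(1))
bot.goto([.46,.0-.06,.20],[180,0,YAW]); bot.wait(.15); im=snap("bay"); c=proj(im,X); print(c); st()
x0=int(np.clip(c[0]-100,0,360)); y0=int(np.clip(c[1]-75,0,270))
cv2.imwrite("pics/bayz.png",np.hstack([cv2.resize(im["color"],(400,300)),cv2.resize(im["color"][y0:y0+150,x0:x0+200],(400,300),interpolation=cv2.INTER_CUBIC)])); print(x0,y0)
E
```

```text
thing [ 0.5   -0.027  0.037] ctrl -0.043362501601911754 0.1043355814696076
plate [ 5.184e-01  2.174e-01 -9.881e+00  3.400e-03] [-0.3 -0.3 -0.1  0.3  0.4 -0.1 -0.2 -0.   0.3 -0.7 -0.2  0.6 -0.3 -0.3
  0.4  0.4]
[256.46911127 135.23486584]
 t18.3 [ 0.4605 -0.0592  0.2004] [180.   -0.   15.8] F [-0.5  0.  -0.3] op 0.0855 g 0.0
156 60
```

View pics/bayz.png

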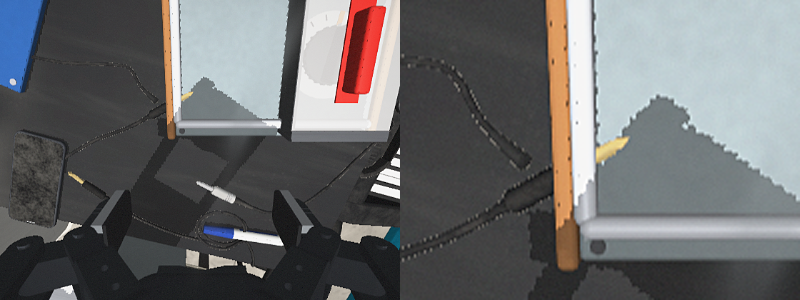

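It's the tip of a decor cable's jack plug poking through the cheek edge at the bay corner. It's fixed scenery, so I'll carry on and check seating by height. Next: refine the rib centre, grasp the plate, and lower it with force feedback.

```bash
python3 - <<'E'
from st import *
import pickle
from scipy.optimize import least_squares
c=[]
im2=[pickle.load(open(f"p{i}.pkl","rb")) for i in(0,1)]
for im,(x0,y0,x1,y1) in zip(im2,((235,55,285,165),(250,80,290,165))):
    hsv=cv2.cvtColor(im["color"],cv2.COLOR_BGR2HSV); m=np.zeros(hsv.shape[:2],np.uint8); m[y0:y1,x0:x1]=255
    g=cv2.inRange(hsv,(0,0,90),(180,75,255))&m; n,l,s,cc=cv2.connectedComponentsWithStats(g); i=1+np.argmax(s[1:,4])
    pts=cv2.findNonZero((l==i).astype(np.uint8)); r=cv2.minAreaRect(pts); L=cv2.fitLine(pts,cv2.DIST_L2,0,.01,.01).ravel(); L*=np.r_[1,1,1,1]
    a=[atz(im,L[2:]+k*25*L[:2]*-np.sign(L[1]),.03) for k in(1,-1)]
    c.append(r[0]); print(s[i],r,atz(im,r[0],.03).round(4),"yaw",np.degrees(np.arctan2(*(a[0]-a[1])[1::-1])))
print(tri(im2[0],c[0],im2[1],c[1]))
E
```

```text
[ 248   67   27   88 1498] ((260.923095703125, 110.88462829589844), (87.56851959228516, 17.736967086791992), 82.87498474121094) [0.5194 0.2164 0.03  ] yaw -9.499921321813275
[260  91  21  68 880] ((270.300048828125, 124.89999389648438), (67.59893035888672, 13.271716117858887), 82.87498474121094) [0.5192 0.2164 0.03  ] yaw -9.489195227988027
[0.51942424 0.21617028 0.03327008]
```

```bash
python3 - <<'E'
from st import *
g=[.5190,.2167]
bot.goto([*g,.12],[180,0,-9.7]); bot.move_straight([*g,.034]); st("down")
jaws.clamp(); s=st("grip"); bot.move_straight([*g,.13],speed=.2); st("lift")
bot.goto(W(0,.0515,.13),[180,0,YAW]); bot.move_straight(W(0,.0515,.09),speed=.1); bot.wait(.2); s=st("hover"); f0=s["force"]
z=.09
while z>.064:
    z-=.003; bot.move_straight(W(0,.0515,z),speed=.04); s=st(f"{z:.3f}")
    if s["force"][2]-f0[2]>12: break
snap("ph")
E
```

```text
down t20.1 [0.52   0.2164 0.0348] [-1.8e+02 -1.0e-01 -9.7e+00] F [ 0.5 -0.1 -0.8] op 0.0856 g 0.0
grip t20.8 [0.5195 0.2169 0.0345] [-1.8e+02 -1.0e-01 -9.7e+00] F [-1.4  0.3  3.2] op 0.0123 g 61.7
lift t21.4 [0.5179 0.2164 0.1288] [ 1.799e+02  1.000e-01 -9.700e+00] F [-1.2  0.6 -2.8] op 0.0125 g 61.0
hover t23.3 [ 0.5569 -0.0666  0.091 ] [ 1.799e+02 -1.000e-01  1.570e+01] F [-0.2 -0.6 -2. ] op 0.0123 g 61.0
0.087 t23.5 [ 0.5559 -0.0665  0.0869] [-180.     0.    15.7] F [ 0.9  0.9 -1.5] op 0.0123 g 61.0
0.084 t23.8 [ 0.5558 -0.0664  0.0837] [-180.     0.    15.7] F [-0.3 -0.5 -1.9] op 0.0128 g 61.0
0.081 t24.0 [ 0.5558 -0.0664  0.0807] [-180.     0.    15.7] F [ 0.1  0.3 -1.9] op 0.0128 g 61.0
0.078 t24.3 [ 0.5558 -0.0663  0.0777] [-180.     0.    15.7] F [ 0.7  0.4 -2.1] op 0.0123 g 61.0
0.075 t24.5 [ 0.5558 -0.0663  0.0747] [-180.     0.    15.7] F [-0.5  0.4 -1.5] op 0.0123 g 61.0
0.072 t24.8 [ 0.5558 -0.0663  0.0717] [-180.     0.    15.7] F [ 0.1  0.4 -1.4] op 0.0122 g 61.0
0.069 t25.0 [ 0.5569 -0.0667  0.0695] [ 1.799e+02 -1.000e-01  1.570e+01] F [ 0.9 -0.3  0.7] op 0.0122 g 61.3
0.066 t25.3 [ 0.557  -0.0667  0.0695] [180.   -0.   15.7] F [-6.7  1.3 19.1] op 0.0127 g 63.8
```

Seated at TCP z = 0.0695, against 0.069 expected. Next I'll press, release, and press again on top of the rib with closed fingers.

```bash
python3 - <<'E'
from st import *
z=.066
while z>.055:
    z-=.0015; bot.move_straight(W(0,.0515,z),speed=.04); s=st(f"{z:.4f}")
    if s["force"][2]>36: break
bot.move_straight(W(0,.0515,.0695),speed=.04); st("relax")
jaws.ungrasp(); st("open"); bot.move_straight(W(0,.0515,.125),speed=.15); jaws.clamp(); st("closed")
z=.092; bot.move_straight(W(0,.0515,z),speed=.1); s=st()
while z>.072 and s["force"][2]<42:
    z-=.0015; bot.move_straight(W(0,.0515,z),speed=.04); s=st(f"{z:.4f}")
bot.move_straight(W(0,.0515,.14),speed=.15)
jaws.ungrasp(); bot.goto([.46,-.08,.22],[180,0,YAW]); bot.wait(.15); im=snap("fin"); st()
bot.goto([.40,.20,.30],[180,0,YAW]); t=snap("fint","top"); s=snap("fins","side")
cv2.imwrite("pics/finz.png",np.vstack([np.hstack([cv2.resize(im["color"],(400,300)),cv2.resize(t["color"][165:300,270:450],(400,300),interpolation=cv2.INTER_CUBIC)]),
 np.hstack([cv2.resize(s["color"][195:360,180:400],(400,300),interpolation=cv2.INTER_CUBIC),cv2.resize(im["color"][0:210,180:460],(400,300))])]))
E
```

```text
0.0645 t25.6 [ 0.557  -0.0667  0.0695] [179.9  -0.   15.7] F [-10.8   2.   27.5] op 0.0126 g 65.0
0.0630 t25.8 [ 0.557  -0.0667  0.0694] [180.   -0.   15.7] F [-14.1   2.8  36. ] op 0.0126 g 66.3
0.0615 t26.1 [ 0.557  -0.0667  0.0694] [180.    0.   15.7] F [-18.5   3.7  45.1] op 0.0124 g 67.5
relax t26.4 [ 0.5562 -0.0664  0.0696] [180.   -0.   15.7] F [-2.   0.4  4.4] op 0.0125 g 62.0
open t27.1 [ 0.5561 -0.0664  0.0695] [-180.     0.    15.7] F [ 0.1 -0.6  0.8] op 0.0856 g 0.0
closed t28.4 [ 0.5561 -0.0664  0.1251] [180.   -0.   15.7] F [ 0.6  0.9 -0.4] op -0.0003 g 0.0
 t28.9 [ 0.5557 -0.0663  0.0915] [-1.80e+02  1.00e-01  1.57e+01] F [0.2 0.6 0.1] op -0.0003 g 0.0
0.0905 t29.1 [ 0.5566 -0.0665  0.0911] [ 1.80e+02 -1.00e-01  1.57e+01] F [0.3 0.6 0. ] op 0.0001 g 0.0
0.0890 t29.4 [ 0.5561 -0.0664  0.0891] [180.   -0.   15.7] F [-0.3  0.5 -0.2] op -0.0002 g 0.0
0.0875 t29.6 [ 0.5565 -0.0665  0.0878] [180.   -0.   15.7] F [0.7 0.1 0.9] op 0.0001 g 0.8
0.0860 t29.9 [ 0.5565 -0.0665  0.0878] [180.   -0.   15.7] F [-2.9  0.3  9.9] op 0.0002 g 5.1
0.0845 t30.1 [ 0.5565 -0.0665  0.0877] [180.   -0.   15.7] F [-6.7  1.5 18.2] op -0.0 g 9.3
0.0830 t30.4 [ 0.5566 -0.0666  0.0877] [180.    0.   15.7] F [-11.    1.6  27. ] op -0.0002 g 13.4
0.0815 t30.6 [ 0.5566 -0.0666  0.0876] [180.    0.   15.7] F [-13.5   2.5  35.7] op 0.0002 g 17.5
0.0800 t30.9 [ 0.5566 -0.0666  0.0876] [180.    0.   15.8] F [-18.7   3.6  43.7] op -0.0002 g 21.7
 t33.0 [ 0.4602 -0.0797  0.2186] [-1.799e+02  1.000e-01  1.570e+01] F [0.1 0.2 0.3] op 0.0853 g 0.0
```

View pics/finz.png

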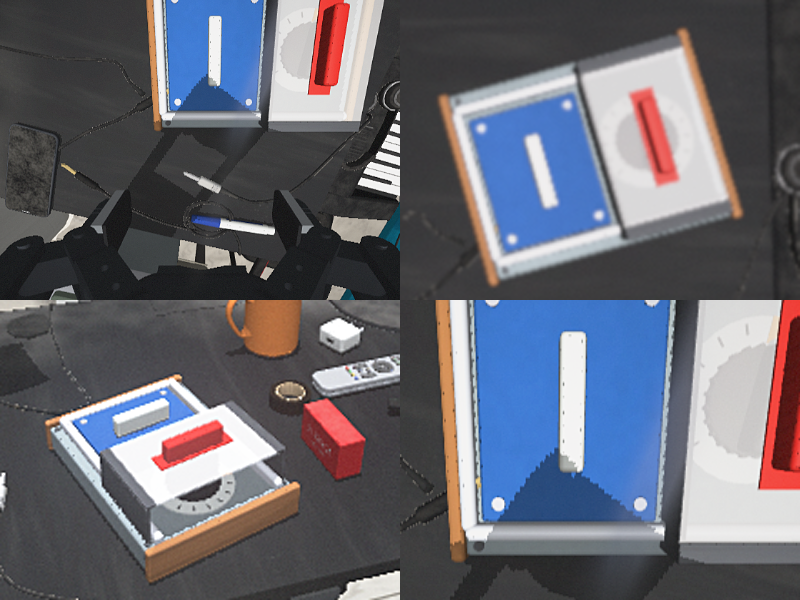

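finz shows the plate flat between the rails, with its white rib parallel to the red rib. The hood is home over the knob, and the mug, tape and red box haven't moved.

```bash
python3 -c "
from station import bot
print(bot.finish_job())"
```

```text
the job is handed in; nothing more can be done
None
```

I handed the job in at about 34 s on the robot's clock: the pointer is on the orange mark (within about 0.3° before I closed the hood), the hood is against its stop over the knob, the blue plate is pressed flat in the bay with 45 N, and I left the mug, tape and red box alone; no score came back.

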